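# Turn a specimen holder round in a spring clip and lay it under the microscope

## Robot

A 6-joint arm with a two-finger parallel gripper is mounted at the origin on the work surface. World frame = base frame: x ahead of the robot, y to its left, z up, the work surface at z = 0. Lengths are in m, angles in rad, forces in N, time in s.
With the tool pointing down it reaches from about 0.3 to 0.875 m from the base axis. Payload 6.4 kg.
Tool frame: the origin (TCP) lies between the finger pads; the fingertips stand 25 mm ahead of it and the grasp point (between the pads) lies 6 mm ahead of it (env.tips_ahead is the distance from the TCP to the fingertips, in m); z points along the fingers, y is the line along which they close (so a half turn about z gives the same grasp; the last joint's range is limited). The gripper opens to 88 mm and grips with 3 to 60 N. Pads are 18 mm wide; open, the fingers measure 123 mm over their backs; the gripper's body (75 mm by 187 mm) begins 45 mm behind the grasp point.
Start: joints at [-1.332, 0.181, 1.607, -0, 1.354, -0.206], TCP at [0.247, -0.519, 0.264] pointing down, gripper open.
Joint ranges: [-2.99, 2.99], [-0.89, 2.07], [0.3, 2.58], [-1.14, 4.28], [0, 2.63], [-3.12, 3.12]. Speed limits (rad/s): [2.57, 2.57, 3.01, 3.14, 3.14, 3.14].

## Interface

Orientations are given as a rotation vector (axis times angle).
In Python, from cell import env gives the robot as it stands.
- The arm moves only by the tool carry_out, never from a script. Its argument "motion" is text: rows parted by semicolons, each of 4 numbers parted by spaces: the shift along the tool's x, y, z in m, then the turn about the tool's z in degrees. A call has 1 to 8 rows; each row shifts and turns the commanded pose from where the row before left it, along the tool's axes as they then stand; what a row does not reach is not made up. A row lasts 1/10 s, in which the tool goes at most 50 mm and 8.59 degrees, less where a joint would pass 70% of its speed; a pose out of reach is approached as far as the arm can. A call is refused whole if a number of a shift passes 0.05 or a number of a turn 8.59, either way. A call with a gripper value outside its range is refused whole. "claw" is the gripper's target within -1 to 1 (fully open at 1, half-way at 0, shut at -1), set as the call begins (left out, the last holds). The fingers move at their own pace and stop on an object; the grip force is fixed at half the most. Time passes only in rows, so rows that do not move let the fingers close. It gives the time, the measured TCP pose, the force, the opening and the grip force at its end, in the units of the state.
- env.observe(): the state, without advancing time (a new reading comes with each control period).
- env.grab_frame(name): name is "scene" or "top" or "wrist"; returns the picture (480x640x3 uint8, blue, green, red); there is no depth.
- env.camera_model(name): a dict with "intrinsics" (3x3 intrinsics, pixels), "R" (3x3) and "t" (3): a world point X has camera coordinates R X + t; the wrist camera has in their place "T_tool_cam" (4x4, takes a point from camera to tool coordinates, whose origin is the TCP and whose axes are the flange's). Camera axes: x right, y down, z forward; pixel columns grow to the right and rows downward; lengths in m; the calibration is good to about 2 mm. A picture is of the moment at which its call begins: read the wrist's pose just before it. camera_model takes no time and is no camera call.
- env.sign_off(): hands the job in; it is judged then, once.
The state is a dict: "t": time; "joint_pos": joint angles; "joint_velocities": joint speeds; "joint_efforts": joint torques, N m; "position": TCP position; "tool_rot": TCP orientation; "ft_force": force on the tool from outside, world axes, zero at the start; "ft_torque": the same for the moment, N m; "grip_width": finger opening in m; "gripper_force": force on a finger pad.
Only numpy, scipy, OpenCV 4.12 (cv2) and the standard library are available. Lean on these libraries where they do the work, as an engineer would, in place of code of your own. Each camera call takes 0.05 s, during which the arm holds its last target. There are 200 camera calls.

## Task

The specimen holder was put away handle first: draw it out of the rack by its neck, press it fully home in the spring clip and let go of it there. Then lift it out by its handle and lay it flat on the microscope's base, the dish in the middle of the round stage under the lens and the handle sticking straight out on the open side, away from the column. Never lay the holder down on the bench top, leave the spatula in its bay, and do not shove the timer, the marker or the petri dishes about.

Things in the scene. Friction and masses are not known exactly. Their poses are not given: they have to be found in the camera images.
- holder_shank (a point): Specimen holder, loose, 60 to 110 g, 202 mm long along its x. This point: middle of its bare round steel shank (16 mm thick, 54 mm long), on the centre line, 8 mm above the underside; the balance point is within 5 mm of it. +x points to the dish, z up when the dish lies upwards. It starts in either bay of the rack, handle inside, dish out.
- holder_neck (a point): Middle of the holder's square steel neck (12 x 12 mm, 41 mm long), 47.5 mm from the shank's middle towards the dish, on the centre line, same axes. It stands free in front of the rack.
- holder_handle (a point): Middle of the holder's black handle (75 mm long, 20 wide across y, 16 high), 65 mm from the shank's middle away from the dish, on the centre line, same axes.
- holder_dish (a point): Centre of the holder's flat round dish (34 mm wide, 6 mm thick, underside level with the handle's, a brown stone fixed on it), 82.5 mm from the shank's middle, given at centre-line height, 8 mm above the underside; same axes.
- holder: The same specimen holder: origin on its underside, 8 mm below the centre line and 2.5 mm from the shank's middle towards the handle; same axes.
- rack_front (a point): White fixed tool rack, 158 mm wide, 54 mm high: two roofed bays 35 mm wide, 26 high, 113 deep, centred at y = +42 and -42 mm from this point, which lies in the plane of their mouths at floor height (22 mm up). x points into the bays; the floor juts out 35 mm in front. The whole handle is under the roof: draw the holder 100 mm out along -x, lifting it less than 8 mm.
- clip_seat (a point): Axis of a seated shank in the fixed spring clip, 70 mm up; x runs along the clip. Two sprung jaws, 26 mm long, have round lips whose tops are 9.5 mm above this point. A shank laid in from above rests on the lips, its axis about 12 mm above this point; pressed down over the clip with 4 to 8 N it snaps in below 6 mm. Pulling it up takes as much. Either way round; middle within 16 mm along x.
- clip: The same clip and its stand, origin on the bench below the seat, same axes. Foot 70 x 80 mm and 10 mm high; the head under the jaws is 28 mm long along x and 50 mm wide.
- stage (a point): Centre of the round glass stage (92 mm wide, flush) in the fixed white microscope's flat base, 40 mm up, on the lens axis. Base: 180 mm wide (x), y = -115 to +170 mm; column at y = +118 and beyond; -y is the open side. The lens head (94 mm wide) hangs 113 mm above the stage, so no gripper fits under it. Laid in place, the holder's handle overhangs the edge and it lies stably.
- spatula_mid (a point): Middle of the spatula in the rack's other bay: the same black handle inside, but a thin shank and a flat blade 24 mm wide, no dish, sticking out. To be left there.
- timer: Flat grey lab timer, 65 x 65 x 18 mm, loose; origin under its centre. Bystander, near the clip.
- petri: Stack of two petri dishes, 90 mm wide, 33 mm high, loose; origin under its centre. Bystander.
- marker: Marker pen lying on the bench, 131 mm long along its x, 19 mm thick, loose; origin under it. Bystander, between clip and microscope.
Mind the look-alikes: they are no part of the job. Leave any red look-alike of the holder alone. What is shaped like the clip but orange is not meant.

How it is judged:
By the outcome, as a careful person would: the job done as asked, in the order asked, and still so for the second after the job is handed in, with the robot touching nothing.
It also fails if it takes over 64 s, if anything falls off the work surface, if the arm or the gripper's body presses on something with over 40 N, if the wrist force passes 120 N, or if a joint passes its speed limit or range.

## Working session

There is one attempt and no reset: what is moved stays moved. The work goes in short steps, Python scripts to look and compute and a tool call to move; the robot and the scene stay as the last step left them, time stands still between calls to the robot, and variables do not carry over. Pictures are saved under pics/ and viewed, at most 10 in all, crops included, and the job is handed in when it is done.

Besides the shell and the picture viewer there is one more tool, called after "Request:" in YAML: its name, and indented under it one key for each argument. carry_out: Moves the arm, as the interface text tells. Its arguments: {"type":"object","properties":{"motion":{"type":"string"},"claw":{"type":"number"}},"required":["motion"]}

```bash
mkdir -p pics; ls; python3 - <<'E'
from cell import env
import cv2,numpy as np
for n in("scene","top"):
    cv2.imwrite(f"pics/{n}0.png",env.grab_frame(n)); m=env.camera_model(n)
    print(n,m["intrinsics"],(-m["R"].T@m["t"]),m["R"])
print(env.camera_model("wrist"))
o=env.observe();print(o)
E
```

```text
pics
scene [[501.91434698   0.         318.60285781]
 [  0.         501.91434698 238.21583898]
 [  0.           0.           1.        ]] [ 1.59802337 -0.08409856  0.91553342] [[-0.06317116  0.99800064 -0.00203055]
 [ 0.6269278   0.03809987 -0.77814519]
 [-0.77651203 -0.05042934 -0.62808116]]
top [[505.75922052   0.         312.83475216]
 [  0.         505.75922052 241.00204145]
 [  0.           0.           1.        ]] [ 0.3950767  -0.15438697  1.39270856] [[-0.01866711 -0.99979072  0.00836943]
 [-0.99165089  0.01744558 -0.12776604]
 [ 0.1275933  -0.01068458 -0.99176902]]
{'intrinsics': array([[405.94258558,   0.        , 324.78811368],
       [  0.        , 405.94258558, 237.07472992],
       [  0.        ,   0.        ,   1.        ]]), 'T_tool_cam': array([[-6.10269708e-04, -9.49234797e-01, -3.14567844e-01,
         8.08169662e-02],
       [ 9.99999799e-01, -6.33055111e-04, -2.97285495e-05,
         4.70291493e-04],
       [-1.70919408e-04, -3.14567799e-01,  9.49234992e-01,
        -1.21920814e-01],
       [ 0.00000000e+00,  0.00000000e+00,  0.00000000e+00,
         1.00000000e+00]])}
{'t': 0.1, 'joint_pos': array([-1.33229150e+00,  1.81442208e-01,  1.60786389e+00,  2.34754799e-05,
        1.35380136e+00, -2.06316754e-01]), 'joint_velocities': array([-0.0001339 , -0.00127263, -0.00218389,  0.00025645, -0.00013796,
        0.00186523]), 'joint_efforts': array([ 1.32549365e-03, -4.34815264e+01, -3.42699051e+01,  7.04614073e-02,
        3.40331916e-02, -4.58473767e-05]), 'position': array([ 0.24733172, -0.518619  ,  0.26293533]), 'tool_rot': array([-3.06273463e+00, -6.92635819e-01,  2.29256460e-06]), 'ft_force': array([-0.38652   ,  0.52386583, -0.40887852]), 'ft_torque': array([ 0.03879685, -0.04022262,  0.01469337]), 'gripper_force': 0.0, 'grip_width': 0.08815156731814969}
```

View pics/top0.png

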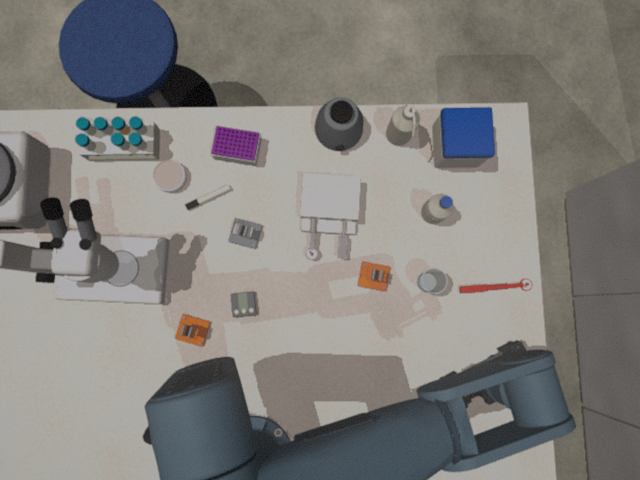

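View pics/scene0.png

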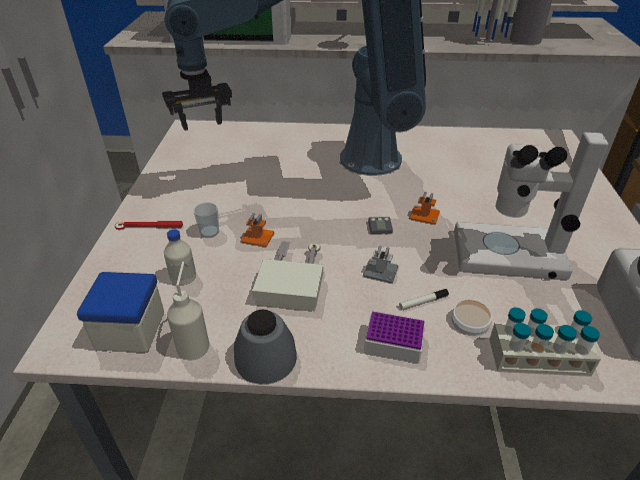

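The top view shows the rack at (330,205). The holder, with a ring-like dish, is at (312,253), and the spatula is at (343,250). The grey clip is at (246,233), with orange look-alikes at (374,276) and (193,330). The red look-alike is at (495,287), the timer at (244,304), the marker at (208,197), the petri dishes at (170,177) and the stage at (122,268). I'll confirm in one enlarged crop.

```bash
cat > h.py <<'E'
from cell import env
import cv2,numpy as np
from scipy.spatial.transform import Rotation as Ro
def cam(n,o=None):
    m=env.camera_model(n);K=m["intrinsics"]
    if n=="wrist":
        T=np.eye(4);T[:3,:3]=Ro.from_rotvec(o["tool_rot"]).as_matrix();T[:3,3]=o["position"]
        W=T@m["T_tool_cam"];R=W[:3,:3].T;return K,R,-R@W[:3,3]
    return K,m["R"],m["t"]
def ray(c,uv,z):
    K,R,t=c;C=-R.T@t;d=R.T@np.linalg.solve(K,np.array([uv[0],uv[1],1.]));return C+d*(z-C[2])/d[2]
def proj(c,X):
    K,R,t=c;p=K@(R@np.asarray(X,float)+t);return p[:2]/p[2]
E
python3 - <<'E'
from h import *
im=cv2.imread("pics/top0.png");a=im[160:320,160:380]
cv2.imwrite("pics/topc.png",cv2.resize(a,None,fx=3.6,fy=3.6,interpolation=cv2.INTER_CUBIC))
c=cam("top")
for n,uv,z in[("dish",(312,253),.03),("spat",(343,250),.03),("clip",(246,232),.07),("stage",(122,268),.04),("timer",(244,304),.018),("petri",(170,177),.033),("marker",(208,197),.018)]:
    print(n,ray(c,uv,z).round(4))
E
```

```text
dish [ 0.5377 -0.1662  0.03  ]
spat [ 0.5444 -0.2504  0.03  ]
clip [0.5923 0.0073 0.07  ]
stage [0.5054 0.3419 0.04  ]
timer [0.4041 0.0194 0.018 ]
petri [0.7543 0.2203 0.033 ]
marker [0.6998 0.1185 0.018 ]
```

View pics/topc.png

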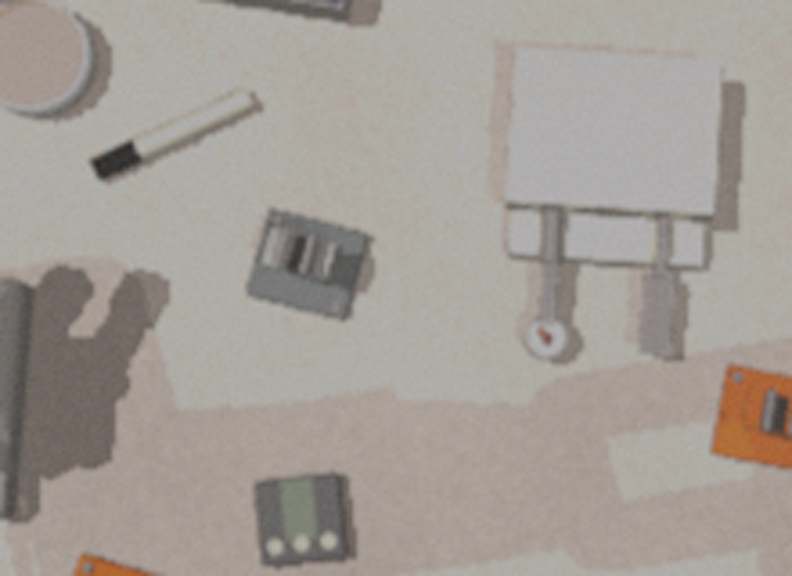

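The crop confirms it. The holder, with round dish and brown stone at (548,340), is in the left bay. The spatula, with a flat blade at (662,310), is in the right one. The grey clip's slot is at (300,252). I'll turn the tool so that no flip is needed later, and look from near.

Request:
carry_out:
  motion: "0 0 0 -8.5;0 0 0 -8.5;0 0 0 -8.5;0 0 0 -8.5;0 0 0 -8.5;0 0 0 -8.5;0 0 0 -8.5;0 0 0 -8.5"
  claw: 0

```text
t: 0.9
position: [0.2473, -0.5188, 0.2632]
tool_rot: [-2.145, -2.294, -0.001]
ft_force: [-0.3, 0.4, 0.4]
grip_width: 0.0441
gripper_force: 0.0
```

Request:
carry_out:
  motion: "0 0 0 -8.5;0 0 0 -8.5;0 0 0 -8.5;0 0 0 -8.5;0 0 0 -8.5;0 0 0 -8.5;0 0 0 -8.5;0 0 0 -8.5"

```text
t: 1.7
position: [0.2474, -0.5187, 0.2632]
tool_rot: [-0.496, -3.102, -0.002]
ft_force: [0.0, -0.1, -0.1]
grip_width: 0.044
gripper_force: 0.0
```

Request:
carry_out:
  motion: "0 0 0 -8.5;0 0 0 -8.5;-0.03 0.04 0 0;-0.03 0.04 0 0;-0.03 0.04 0 0;-0.03 0.04 0 0;-0.03 0.04 0 0;-0.03 0.04 0 0"

```text
t: 2.5
position: [0.4344, -0.282, 0.2635]
tool_rot: [-0.042, -3.141, -0.0]
ft_force: [0.2, 0.0, -0.1]
grip_width: 0.0442
gripper_force: 0.0
```

Request:
carry_out:
  motion: "-0.03 0.04 0 0;-0.03 0.04 0 0;0 0.04 0 0;0 0 0 0;0 0 0 0"

```text
t: 3.0
position: [0.4968, -0.1648, 0.2634]
tool_rot: [-0.038, -3.141, 0.0]
ft_force: [-0.4, -0.2, -1.0]
grip_width: 0.044
gripper_force: 0.0
```

```bash
python3 - <<'E'
from h import *
o=env.observe();np.save("o1.npy",o,allow_pickle=True)
cv2.imwrite("pics/w1.png",env.grab_frame("wrist"));print(o["position"],o["tool_rot"])
E
```

```text
[ 0.49680622 -0.16478552  0.2634235 ] [-3.79549623e-02 -3.14074359e+00  2.23683444e-04]
```

View pics/w1.png

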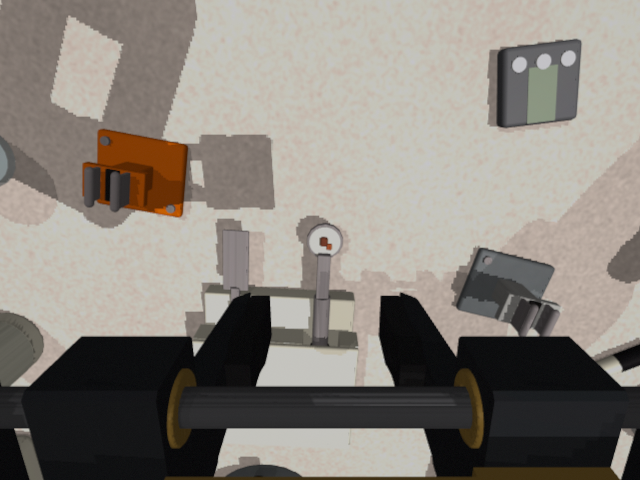

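The wrist view shows the dish at (324,240), the neck along (322,256–300), the shank entering the rack at (321,345), the spatula blade at (236,260), and the grey clip jaws at about (530,316).

```bash
python3 - <<'E'
from h import *
o=np.load("o1.npy",allow_pickle=True).item();c=cam("wrist",o);t=cam("top")
for n,uv,z in[("dish",(324,240),.028),("neck",(323,262),.036),("shank",(321.5,330),.038),("ledgeL",(205,288),.022),("ledgeR",(355,297),.022),("roofR",(357,346),.054),("roofL",(195,331),.054),("jaws",(534,318),.0795),("spat",(236,231),.03)]:
    print(n,ray(c,uv,z).round(4))
for n,uv,z in [("dish",(160+547/3.6,160+340/3.6),.028),("shank",(160+554/3.6,160+215/3.6),.038),("roofL",(160+508/3.6,160+206/3.6),.054),("roofR",(160+715/3.6,160+215/3.6),.054),
 ("ledL",(160+510/3.6,160+257/3.6),.022),("ledR",(160+708/3.6,160+268/3.6),.022)]:
    print("top",n,ray(t,uv,z).round(4))
E
```

```text
dish [ 0.5351 -0.1676  0.028 ]
neck [ 0.5538 -0.1689  0.036 ]
shank [ 0.6242 -0.1722  0.038 ]
ledgeL [ 0.584  -0.2859  0.022 ]
ledgeR [ 0.5975 -0.1384  0.022 ]
roofR [ 0.6325 -0.1388  0.054 ]
roofL [ 0.6127 -0.2896  0.054 ]
jaws [0.592  0.0095 0.0795]
spat [ 0.5237 -0.248   0.03  ]
top dish [ 0.5339 -0.166   0.028 ]
top shank [ 0.6276 -0.1729  0.038 ]
top roofL [ 0.6322 -0.1385  0.054 ]
top roofR [ 0.6228 -0.2928  0.054 ]
top ledL [ 0.5985 -0.1391  0.022 ]
top ledR [ 0.5874 -0.2895  0.022 ]
```

Request:
carry_out:
  motion: "0 0 0 2.6;-0.0365 0.0003 0 0;-0.0365 0.0002 0 0;0 0 0.04 0;0 0 0.04 0;0 0 0.04 0;0 0 0.03 0;0 0 0 0"

```text
t: 3.85
position: [0.5661, -0.1706, 0.1087]
tool_rot: [-0.117, -3.131, -0.006]
ft_force: [-1.2, -0.3, -0.5]
grip_width: 0.0442
gripper_force: 0.0
```

```bash
python3 - <<'E'
from h import *
o=env.observe();f=env.grab_frame("wrist");cv2.imwrite("pics/w2.png",f)
c=cam("wrist",o)
print(o["position"],o["tool_rot"]);
im=f.copy()
for X in[(.5345,-.167,.03),(.5697,-.1694,.036),(.5905,-.1708,.036)]:print(proj(c,X))
E
```

```text
[ 0.56610267 -0.17056497  0.1086652 ] [-0.11659842 -3.13084647 -0.00616757]
[328.58077017 209.0813876 ]
[329.00040813 277.61493442]
[329.18245691 313.34448557]
```

View pics/w2.png

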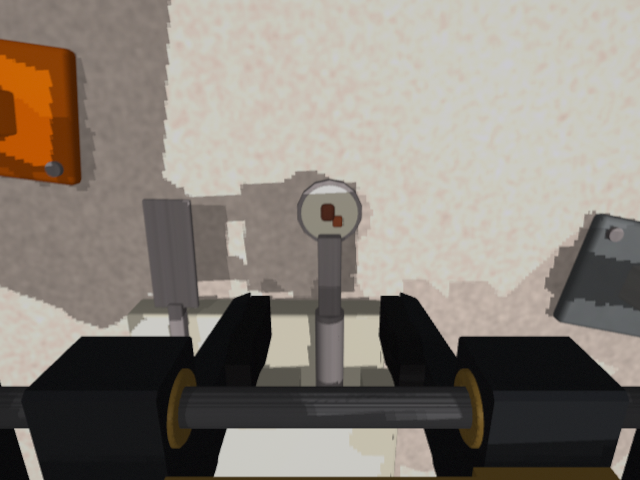

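The wrist view shows the dish at (330,211) and the neck along column 329 (rows 236–310), centred between the fingers and within 2 px of prediction. I'll go down and grip.

Request:
carry_out:
  motion: "-0.001 0 0.03 0;-0.001 0 0.02 0;0 0 0.015 0;0 0 0.006 0;0 0 0 0"

```text
t: 4.4
position: [0.5719, -0.1709, 0.0431]
tool_rot: [0.113, 3.139, -0.0]
ft_force: [0.2, -0.6, 0.5]
grip_width: 0.0442
gripper_force: 0.0
```

Request:
carry_out:
  motion: "0 0 0 0;0 0 0 0;0 0 0 0;0 0 0 0;0 0 0 0;0 0 0 0"
  claw: -1

```text
t: 5.0
position: [0.5719, -0.1704, 0.0431]
tool_rot: [0.113, 3.139, -0.0]
ft_force: [-1.0, 1.6, 3.0]
grip_width: 0.0117
gripper_force: 29.8
```

Request:
carry_out:
  motion: "0 0 0 0;0 0 0 0;0 0 0.004 0;0 0 0.004 0;0 0 0 0"
  claw: -0.5

```text
t: 5.5
position: [0.5711, -0.1701, 0.0337]
tool_rot: [-0.113, -3.138, -0.001]
ft_force: [-0.3, 0.2, 0.7]
grip_width: 0.0218
gripper_force: 0.0
```

Request:
carry_out:
  motion: "0 0 0 0;0 0 0 0;0 0 0 0;0 0 0 0;0 0 -0.004 0;0 0 0 0"
  claw: -1

```text
t: 6.1
position: [0.572, -0.1706, 0.0393]
tool_rot: [0.113, 3.139, -0.001]
ft_force: [0.7, -0.1, -1.2]
grip_width: 0.0116
gripper_force: 30.0
```

Request:
carry_out:
  motion: "0.01 0 0 0;0.015 0 0 0;0.02 0 0 0;0.02 0 0 0;0.02 0 0 0;0.02 0 0 0;0.015 0 0 0;0 0 0 0"

```text
t: 6.9
position: [0.4496, -0.1609, 0.0383]
tool_rot: [-0.114, -3.137, -0.002]
ft_force: [-0.1, 0.6, -1.0]
grip_width: 0.0108
gripper_force: 30.0
```

Request:
carry_out:
  motion: "0 0 -0.02 0;0 0 -0.03 0;0 0 -0.03 0;0 0 -0.04 0;0 0 -0.03 0;0 0 -0.01 0;0 0 0 0"

```text
t: 7.6
position: [0.4531, -0.1623, 0.2]
tool_rot: [0.112, 3.136, -0.003]
ft_force: [-0.6, -0.0, -1.0]
grip_width: 0.0116
gripper_force: 30.0
```

```bash
python3 - <<'E'
from h import *
o=env.observe();f=env.grab_frame("wrist");s=env.grab_frame("scene")
print(o["position"],o["tool_rot"],o["grip_width"],proj(cam("scene"),o["position"]))
u,v=proj(cam("scene"),o["position"]);u,v=int(u),int(v)
a=cv2.resize(s[v-60:v+90,u-100:u+100],None,fx=2.4,fy=2.4,interpolation=cv2.INTER_CUBIC)
cv2.imwrite("pics/c3.png",np.vstack([a,np.zeros((0,480,3),np.uint8)]))
b=np.hstack([cv2.resize(a,(400,300)),cv2.resize(f,(400,300))]);cv2.imwrite("pics/c3.png",b);cv2.imwrite("pics/w3.png",f);cv2.imwrite("pics/t3.png",env.grab_frame("top"))
E
```

```text
[ 0.45305729 -0.16233798  0.2000195 ] [ 1.12480636e-01  3.13644041e+00 -2.94923175e-03] 0.011565415552882374 [316.99467296 176.89171387]
```

View pics/c3.png

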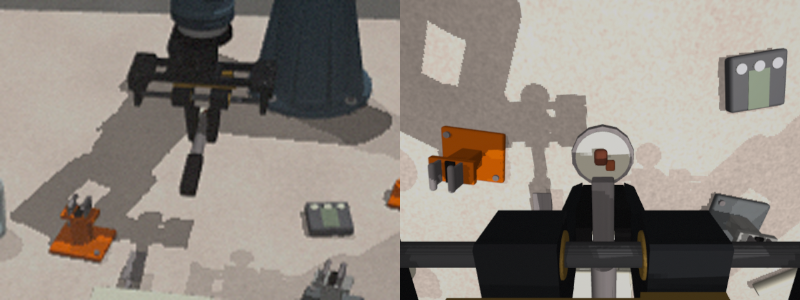

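The scene crop shows the holder held level by the neck, with the handle pointing outwards. The wrist view has the dish at (325,248). Next is a near look at the grey clip from the side.

Request:
carry_out:
  motion: "-0.033 0.03 -0.01 0;-0.033 0.03 -0.01 0;-0.034 0.03 -0.01 0;0 0 0 0;0 0 0 0;0 0 0 0"

```text
t: 8.35
position: [0.5568, -0.0793, 0.2267]
tool_rot: [-0.113, -3.136, -0.001]
ft_force: [0.3, -0.1, -1.9]
grip_width: 0.011
gripper_force: 30.0
```

```bash
python3 - <<'E'
from h import *
o3=env.observe();f=env.grab_frame("wrist");np.save("o4.npy",o3,allow_pickle=True);cv2.imwrite("pics/w4.png",f)
c=cam("wrist",o3);print(o3["position"],o3["tool_rot"])
R=Ro.from_rotvec(o3["tool_rot"]).as_matrix()
print("dish pred",proj(c,o3["position"]+R@[.035,0,.007]))
for z in(.07,.08,.0):print(proj(c,(.592,.009,z)))
u,v=map(int,proj(c,(.592,.009,.08)));u=min(u,540);v=min(max(v,75),380);print(u,v)
cv2.imwrite("pics/c4.png",cv2.resize(f[v-75:v+100,u-100:u+100],None,fx=3.4,fy=3.4,interpolation=cv2.INTER_CUBIC))
E
```

```text
[ 0.55681161 -0.07929052  0.22666354] [-1.13102866e-01 -3.13582843e+00 -1.31519280e-03]
dish pred [327.70235389 250.71221012]
[448.89012776 262.38567117]
[452.96310017 267.55969296]
[426.30264755 233.6921022 ]
452 267
```

View pics/c4.png

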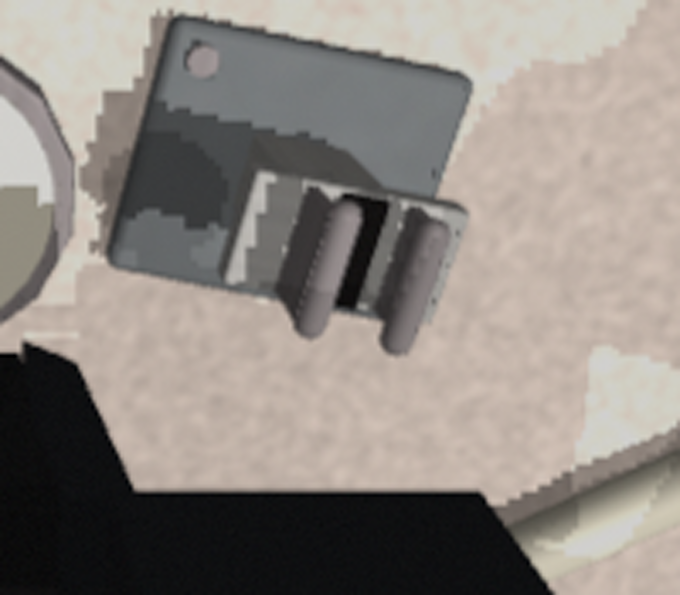

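The crop shows the grey clip. The left lip runs from (345,203) to (312,333) and the right lip from (432,225) to (397,350).

```bash
python3 - <<'E'
from h import *
o=np.load("o4.npy",allow_pickle=True).item();c=cam("wrist",o)
P=[ray(c,(352+a/3.4,192+b/3.4),.0775) for a,b in((345,205),(312,328),(432,227),(397,345))]
for p in P:print(p.round(4))
m=np.mean(P,0);d=(P[1]+P[3]-P[0]-P[2])[:2];print(m.round(4),"yaw",np.degrees(np.arctan2(d[1],d[0])),np.linalg.norm(d)/2,"gap",np.linalg.norm((P[2]+P[3]-P[0]-P[1])[:2])/2)
# foot corners z=.01
F=[ray(c,(352+a/3.4,192+b/3.4),.01) for a,b in((175,18),(470,80),(110,262))]
for p in F:print(p.round(4))
print("foot",np.linalg.norm(F[1]-F[0]),np.linalg.norm(F[2]-F[0]),"centre",((F[1]+F[2])/2).round(4),[np.degrees(np.arctan2(*(F[i]-F[0])[:2])) for i in(1,2)])
E
```

```text
[0.5813 0.0098 0.0775]
[0.6092 0.0035 0.0775]
[0.5876 0.0282 0.0775]
[0.6146 0.0219 0.0775]
[0.5982 0.0159 0.0775] yaw -13.049782572347535 0.02815867921927033 gap 0.01932615729926833
[ 0.5546 -0.0129  0.01  ]
[0.5762 0.0616 0.01  ]
[ 0.6194 -0.0309  0.01  ]
foot 0.0775591569445242 0.06726136100959498 centre [0.5978 0.0153 0.01  ] [np.float64(16.112198243574007), np.float64(105.54250586614546)]
```

Request:
carry_out:
  motion: "0 0 0 5.4;0 0 0 5.5;0.0108 0.0341 0 0;0.0108 0.0341 0 0;0.0107 0.0341 0 0;0 0 0.03 0;0 0 0.03 0;0 0 0 0"

```text
t: 9.2
position: [0.5497, 0.0278, 0.1643]
tool_rot: [-0.411, -3.106, -0.0]
ft_force: [-0.3, -0.2, -1.0]
grip_width: 0.011
gripper_force: 30.0
```

Request:
carry_out:
  motion: "0 0 0.02 0;0 0 0.012 0;0 0 0 0;0 0 0 0"

```text
t: 9.6
position: [0.5537, 0.0275, 0.1374]
tool_rot: [0.412, 3.114, -0.0]
ft_force: [0.5, 0.2, -1.3]
grip_width: 0.0113
gripper_force: 30.0
```

```bash
python3 - <<'E'
from h import *
o=env.observe();print(o["position"],o["ft_force"],o["ft_torque"])
R=Ro.from_rotvec(o["tool_rot"]).as_matrix();print("yaw",np.degrees(np.arctan2(R[1,0],R[0,0])))
L=o["position"]+R@[-.0475,0,0];print("shank at",L,"lateral/axial from clip",R[:2,:2].T@(np.array([.598,.0156])-L[:2]))
s=env.grab_frame("scene");f=env.grab_frame("wrist");C=cam("scene");u,v=map(int,proj(C,(.6,.016,.08)))
a=cv2.resize(s[v-38:v+37,u-50:u+50],(800,600),interpolation=cv2.INTER_CUBIC);cv2.imwrite("pics/c5.png",a);print(u,v)
E
```

```text
[0.55368683 0.02748766 0.13736199] [ 0.50788856  0.18026035 -1.28203867] [ 0.07719662 -0.10363273  0.01945831]
yaw 164.94262480087704
shank at [0.59955598 0.01514781 0.13737047] lateral/axial from clip [1.62002619e-03 3.24400437e-05]
382 249
```

View pics/c5.png

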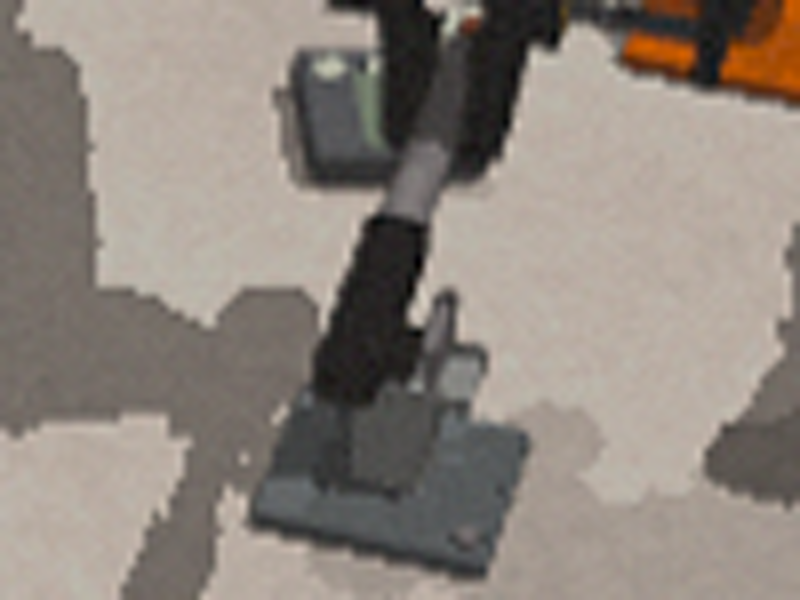

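The scene crop shows the holder above the clip and along its axis: shank at (415,180), lips at (440,330). I'll lower it and watch the force.

Request:
carry_out:
  motion: "0 0 0.015 0;0 0 0.015 0;0 0 0.01 0;0 0 0 0;0 0 0 0"

```text
t: 10.2
position: [0.5531, 0.0281, 0.096]
tool_rot: [-0.41, -3.113, -0.0]
ft_force: [-0.1, -0.4, -2.3]
grip_width: 0.0112
gripper_force: 30.0
```

Request:
carry_out:
  motion: "0 0 0.005 0;0 0 0.003 0;0 0 0 0;0 0 0 0"

```text
t: 10.6
position: [0.5536, 0.028, 0.0888]
tool_rot: [0.41, 3.115, 0.0]
ft_force: [0.9, 0.9, -1.7]
grip_width: 0.0116
gripper_force: 30.0
```

Request:
carry_out:
  motion: "0 0 0.002 0;0 0 0.002 0;0 0 0 0;0 0 0 0"

```text
t: 11.0
position: [0.554, 0.028, 0.0851]
tool_rot: [0.41, 3.113, 0.0]
ft_force: [0.8, 0.8, 1.7]
grip_width: 0.0111
gripper_force: 30.0
```

Request:
carry_out:
  motion: "0 0 0.002 0;0 0 0.002 0;0 0 0 0"

```text
t: 11.3
position: [0.5536, 0.0279, 0.0805]
tool_rot: [0.411, 3.114, 0.0]
ft_force: [1.5, 1.7, 1.4]
grip_width: 0.0115
gripper_force: 30.0
```

Request:
carry_out:
  motion: "0 0 0.002 0;0 0 0.002 0;0 0 0 0"

```text
t: 11.6
position: [0.5526, 0.0282, 0.0756]
tool_rot: [-0.41, -3.113, -0.0]
ft_force: [1.3, 2.1, -3.0]
grip_width: 0.011
gripper_force: 30.0
```

Request:
carry_out:
  motion: "0 0 0.001 0;0 0 0.001 0;0 0 0 0;0 0 0 0"

```text
t: 12.0
position: [0.553, 0.0281, 0.0745]
tool_rot: [-0.41, -3.114, -0.0]
ft_force: [-1.9, 2.9, 0.0]
grip_width: 0.0112
gripper_force: 30.0
```

```bash
cat > hd.py <<'E'
from h import *
def dark(n,f,X,r=22,th=60):
    u,v=proj(cam(n),X);m=(f.max(2)<th).astype(np.uint8)
    k,l,st,ce=cv2.connectedComponentsWithStats(m)
    return sorted([(round(np.hypot(ce[i][0]-u,ce[i][1]-v),1),st[i].tolist(),ce[i].round(1).tolist()) for i in range(1,k) if st[i][4]>15],key=lambda a:a[0])[:3]
E
python3 - <<'E'
from hd import *
s=env.grab_frame("scene");t=env.grab_frame("top");cv2.imwrite("pics/s6.png",s);cv2.imwrite("pics/t6.png",t)
o=env.observe();R=Ro.from_rotvec(o["tool_rot"]).as_matrix();print(o["position"],o["ft_force"],o["ft_torque"])
for n,f in(("scene",s),("top",t)):
  for z in(.07,.092):
    X=o["position"]+R@[-.1125+.002,0,0];X[2]=z;print(n,z,proj(cam(n),X),"end",proj(cam(n),X-R@[.0375,0,0]))
  for d in dark(n,f,X):print(d)
E
```

```text
[0.55320363 0.02807593 0.07460083] [-2.37849366  2.74934671  0.39485084] [0.45881766 0.16612183 0.04099507]
scene 0.07 [376.32561413 267.41062998] end [372.72589211 277.20786308]
scene 0.092 [376.950018   260.81445206] end [373.32352643 270.57312254]
(np.float64(7.8), [366, 257, 26, 26, 292], [375.2, 268.4])
(np.float64(14.8), [387, 263, 10, 7, 46], [391.0, 265.7])
(np.float64(72.2), [435, 289, 14, 10, 86], [441.4, 293.4])
top 0.07 [248.92664343 206.77081794] end [252.53950629 193.36013396]
top 0.092 [247.94242904 205.13068722] end [251.61822351 191.50535649]
(np.float64(3.7), [245, 194, 9, 18, 61], [249.0, 201.6])
(np.float64(41.9), [243, 225, 25, 40, 224], [253.2, 246.7])
(np.float64(56.3), [186, 200, 13, 9, 41], [191.7, 203.7])
```

Handle centroid is at (375.2,268.4), against (376.3,267.4) predicted for a level seated holder, so it has snapped in. I'll press slightly more to confirm the stop, then let go.

Request:
carry_out:
  motion: "0 0 0.001 0;0 0 0.001 0;0 0 0 0;0 0 0 0"

```text
t: 12.5
position: [0.5536, 0.028, 0.0731]
tool_rot: [0.41, 3.115, 0.0]
ft_force: [-4.3, 2.3, 4.6]
grip_width: 0.0111
gripper_force: 30.0
```

Request:
carry_out:
  motion: "0 0 -0.001 0;0 0 0 0;0 0 0 0;0 0 0 0;0 0 0 0"
  claw: -0.4

```text
t: 13.0
position: [0.5536, 0.0278, 0.0737]
tool_rot: [0.411, 3.114, -0.0]
ft_force: [1.0, -0.3, 0.6]
grip_width: 0.0265
gripper_force: 0.0
```

Request:
carry_out:
  motion: "0 0 -0.02 0;0 0 -0.03 0;0 0 -0.03 0;0 0 -0.03 0;0 0 0 0;0 0 0 0"
  claw: 0

```text
t: 13.6
position: [0.5539, 0.0279, 0.1842]
tool_rot: [0.41, 3.113, -0.0]
ft_force: [0.0, -0.4, -0.1]
grip_width: 0.0442
gripper_force: 0.0
```

```bash
python3 - <<'E'
from hd import *
s=env.grab_frame("scene");t=env.grab_frame("top");o=env.observe();f=env.grab_frame("wrist")
cv2.imwrite("pics/s7.png",s);cv2.imwrite("pics/t7.png",t);cv2.imwrite("pics/w7.png",f);np.save("o7.npy",o,allow_pickle=True)
R=Ro.from_rotvec(o["tool_rot"]).as_matrix();print(o["position"],o["tool_rot"])
X=[.6597,-.0005,.07]
for n,g in(("scene",s),("top",t)):
  for d in dark(n,g,X)[:2]:print(n,proj(cam(n),X),d)
c=cam("wrist",o);print("wrist shank",proj(c,(.598,.0156,.078)),"dish",proj(c,(.5183,.037,.068)))
a=cv2.resize(s[225:300,330:430],(400,300),interpolation=cv2.INTER_CUBIC)
cv2.imwrite("pics/c7.png",np.hstack([a,cv2.resize(f,(400,300))]))
E
```

```text
[0.55264042 0.02807839 0.18233016] [-4.10208068e-01 -3.11244049e+00 -1.22566348e-04]
scene [376.34082394 267.34876083] (np.float64(1.1), [365, 256, 19, 24, 218], [375.7, 268.3])
scene [376.34082394 267.34876083] (np.float64(36.6), [369, 222, 15, 12, 45], [375.3, 230.8])
top [248.91030233 206.85726862] (np.float64(26.6), [235, 194, 31, 65, 604], [247.0, 233.4])
top [248.91030233 206.85726862] (np.float64(90.6), [160, 214, 25, 66, 536], [172.5, 255.4])
wrist shank [326.23326884 319.75469139] dish [326.28964125 186.98581414]
```

View pics/c7.png

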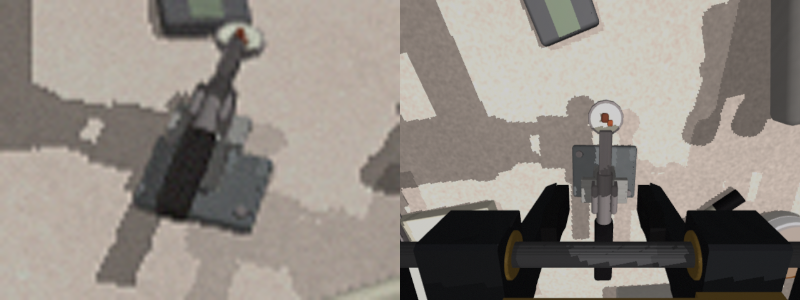

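Both crops show the holder seated level in the grey clip and released. The wrist view has the dish at (328,187), exactly as predicted. Next I grip the handle about 50 mm from the shank's middle.

Request:
carry_out:
  motion: "-0.032 0 0 0;-0.032 0 0 0;-0.032 -0.0004 0 0;0 0 0.03 0;0 0 0.03 0;0 0 0.025 0;0 0 0.015 0;0 0 0.007 0"

```text
t: 14.55
position: [0.6445, 0.003, 0.0738]
tool_rot: [-0.41, -3.11, -0.0]
ft_force: [0.1, 0.3, 0.0]
grip_width: 0.0441
gripper_force: 0.0
```

Request:
carry_out:
  motion: "0 0 0 0;0 0 0 0;0 0 0 0;0 0 0 0;0 0 0 0;0 0 0 0"
  claw: -1

```text
t: 15.15
position: [0.6471, 0.0027, 0.0779]
tool_rot: [0.41, 3.112, 0.0]
ft_force: [2.4, 0.6, 3.6]
grip_width: 0.0196
gripper_force: 29.8
```

Request:
carry_out:
  motion: "0 0 -0.003 0;0 0 -0.003 0;0 0 -0.003 0;0 0 -0.003 0;0 0 0 0"

```text
t: 15.65
position: [0.6455, 0.003, 0.0887]
tool_rot: [-0.41, -3.113, -0.0]
ft_force: [-0.9, 1.9, -2.9]
grip_width: 0.0196
gripper_force: 30.0
```

Request:
carry_out:
  motion: "0 0 -0.003 0;0 0 -0.003 0;0 0 -0.003 0;0 0 -0.003 0;0 0 0 0"

```text
t: 16.15
position: [0.6468, 0.0021, 0.1018]
tool_rot: [0.41, 3.113, -0.001]
ft_force: [-0.3, -0.9, -1.4]
grip_width: 0.0194
gripper_force: 30.0
```

Request:
carry_out:
  motion: "0 0 -0.02 0;0 0 -0.03 0;0 0 -0.03 0;0 0 -0.03 0;0 0 0 0;0 0 0 0"

```text
t: 16.75
position: [0.6463, 0.0024, 0.2111]
tool_rot: [0.41, 3.113, -0.001]
ft_force: [0.3, -0.1, -1.4]
grip_width: 0.0197
gripper_force: 30.0
```

```bash
python3 - <<'E'
from hd import *
o=env.observe();f=env.grab_frame("wrist");cv2.imwrite("pics/w8.png",f);np.save("o8.npy",o,allow_pickle=True)
s=env.grab_frame("scene");t=env.grab_frame("top");cv2.imwrite("pics/s8.png",s);cv2.imwrite("pics/t8.png",t)
c=cam("wrist",o);R=Ro.from_rotvec(o["tool_rot"]).as_matrix();g=o["position"]
print(g,o["grip_width"])
# dish top predicted for pitch angles (about grasp); stone mask
for p in(-20,-10,0,10):
    a=np.radians(p);X=np.array([.1325*np.cos(a),0,.0105-.1325*np.sin(a)]);print(p,"wrist",proj(c,g+R@X).round(1),"scene",proj(cam("scene"),g+R@X).round(1),"top",proj(cam("top"),g+R@X).round(1))
for n,im in(("wrist",f),("scene",s),("top",t)):
    b,gg,r=[im[...,i].astype(int) for i in range(3)]
    m=((r>1.6*b)&(r>60)&(r<190)&(gg<.6*r)).astype(np.uint8)
    k,l,st,ce=cv2.connectedComponentsWithStats(m);print(n,[(st[i][4],ce[i].round(1).tolist()) for i in range(1,k) if st[i][4]>3][:14])
E
```

```text
[0.64634975 0.00240934 0.21110921] 0.019680424332973814
-20 wrist [327.6 -13.2] scene [390.9 209.1] top [230.7 253.8]
-10 wrist [328.  -52.7] scene [392.1 200.7] top [228.6 255.3]
0 wrist [328.6 -92.4] scene [393.1 192.9] top [226.8 255.1]
10 wrist [ 329.5 -129.3] scene [393.8 185.7] top [225.5 253.3]
wrist []
scene [(np.int32(250), [428.2, 213.5]), (np.int32(8), [414.5, 209.0]), (np.int32(5), [413.0, 214.2]), (np.int32(14), [412.1, 217.7]), (np.int32(414), [256.6, 234.4]), (np.int32(355), [153.5, 224.1]), (np.int32(5), [266.0, 231.0])]
top [(np.int32(79), [367.4, 268.3]), (np.int32(6), [369.3, 274.8]), (np.int32(327), [488.1, 287.1])]
```

```bash
python3 - <<'E'
from hd import *
s=cv2.imread("pics/s8.png");t=cv2.imread("pics/t8.png")
def stone(im,x0,y0,r=25):
    w=im[y0-r:y0+r,x0-r:x0+r].astype(int);q=(w[...,2]-w[...,0])/(w.max(2)+20);m=q>np.sort(q.ravel())[-8];ys,xs=np.nonzero(m);return xs.mean()+x0-r,ys.mean()+y0-r,np.sort(q.ravel())[-8:].round(2),xs+x0-r,ys+y0-r
print(stone(s,392,200,18));print(stone(t,229,254,18))
# stage
for n,im,uv in(("scene",s,(501,243)),("top",t,(125,268))):
    hsv=cv2.cvtColor(cv2.GaussianBlur(im,(3,3),0),cv2.COLOR_BGR2HSV)
    print(n,"centre hsv",hsv[uv[1],uv[0]],"neigh",hsv[uv[1]+22,uv[0]-10],hsv[uv[1],uv[0]+25])
    b=cv2.bilateralFilter(im,7,25,5).astype(int);ref=b[uv[1],uv[0]];m=(np.abs(b-ref).max(2)<14).astype(np.uint8)
    k,l,st,ce=cv2.connectedComponentsWithStats(m);i=l[uv[1],uv[0]];print(st[i],ce[i])
    cn=max(cv2.findContours((l==i).astype(np.uint8),cv2.RETR_EXTERNAL,cv2.CHAIN_APPROX_NONE)[0],key=cv2.contourArea)
    e=cv2.fitEllipse(cv2.convexHull(cn));print(e);print("->",ray(cam(n),e[0],.04),"exp axis px",[np.linalg.norm(proj(cam(n),ray(cam(n),e[0],.04)+d)-e[0])*2 for d in np.eye(3)[:2]*.046])
x=460;a=cv2.resize(s[210:285,440:580],(560,300),interpolation=cv2.INTER_CUBIC);b=cv2.resize(t[225:315,40:180],(467,300),interpolation=cv2.INTER_CUBIC)
cv2.imwrite("pics/c8.png",np.vstack([a,np.pad(b,((0,0),(0,93),(0,0)))]))
E
```

```text
(np.float64(399.0), np.float64(193.14285714285714), array([0.53, 0.53, 0.55, 0.56, 0.56, 0.58, 0.59, 0.61]), array([396, 397, 398, 399, 400, 401, 402]), array([193, 193, 193, 193, 193, 193, 194]))
(np.float64(241.42857142857144), np.float64(253.71428571428572), array([0.07, 0.07, 0.07, 0.07, 0.07, 0.07, 0.08, 0.08]), array([239, 240, 240, 246, 246, 244, 235]), array([249, 250, 251, 251, 252, 261, 262]))
scene centre hsv [ 93  23 121] neigh [ 18  11 120] [23 12 86]
[484 232  35  23 533] [500.92870544 242.30018762]
((500.9142761230469, 243.13174438476562), (21.992311477661133, 35.70134735107422), 106.45658111572266)
-> [0.50667798 0.34573005 0.04      ] exp axis px [np.float64(23.131056119622958), np.float64(34.196197715770126)]
top centre hsv [150   4 144] neigh [ 13  13 179] [ 13  15 116]
[109 250  28  37 570] [124.20701754 270.88947368]
((121.08699798583984, 268.0462646484375), (31.232807159423828, 37.97433853149414), 9.840895652770996)
-> [0.50532226 0.34428021 0.04      ] exp axis px [np.float64(34.27222545844461), np.float64(34.60910774817734)]
```

Request:
carry_out:
  motion: "0 0 0 8.3;0 0 0 8.3;0 0 0 8.3;0 0 0 8.3;0 0 0 8.3;0 0 0 8.3;0 0 0 8.4;0 0 0 8.4"

```text
t: 17.7
position: [0.6452, 0.0028, 0.2086]
tool_rot: [-2.058, -2.37, 0.003]
ft_force: [-0.2, 0.3, -0.9]
grip_width: 0.0197
gripper_force: 30.0
```

Request:
carry_out:
  motion: "0 0 0 8.3;0.0125 -0.035 0 0;0.0125 -0.035 0 0;0.0125 -0.035 0 0;0.0125 -0.035 0 0;0 0 0.03 0;0 0 0 0;0 0 0 0"

```text
t: 18.5
position: [0.5055, 0.0524, 0.1798]
tool_rot: [-2.218, -2.222, 0.003]
ft_force: [0.3, 0.3, -0.6]
grip_width: 0.0196
gripper_force: 30.0
```

```bash
python3 - <<'E'
from hd import *
o=env.observe();np.save("o9.npy",o,allow_pickle=True)
s=env.grab_frame("scene");t=env.grab_frame("top");cv2.imwrite("pics/s9.png",s);cv2.imwrite("pics/t9.png",t)
R=Ro.from_rotvec(o["tool_rot"]).as_matrix();g=o["position"];print(g,"yaw",np.degrees(np.arctan2(R[1,0],R[0,0])),o["grip_width"])
for p in(-20,0,20):
    a=np.radians(p);X=np.array([.1325*np.cos(a),0,.0105-.1325*np.sin(a)]);print(p,"scene",proj(cam("scene"),g+R@X).round(1),"top",proj(cam("top"),g+R@X).round(1))
a=cv2.resize(s[170:285,420:580],(800,575),interpolation=cv2.INTER_CUBIC)[:300*575//575]
A=cv2.resize(s[195:285,400:640],(800,300),interpolation=cv2.INTER_CUBIC);B=cv2.resize(t[215:315,40:307],(800,300),interpolation=cv2.INTER_CUBIC)
cv2.imwrite("pics/c9.png",np.vstack([A,B]))
E
```

```text
[0.5055085  0.05244307 0.17982792] yaw 90.08274520604957 0.019589898290899126
-20 scene [443.3 215.9] top [175.7 264.4]
0 scene [449.1 202. ] top [167.5 262.9]
20 scene [448.8 187.2] top [165.6 261.1]
```

View pics/c9.png

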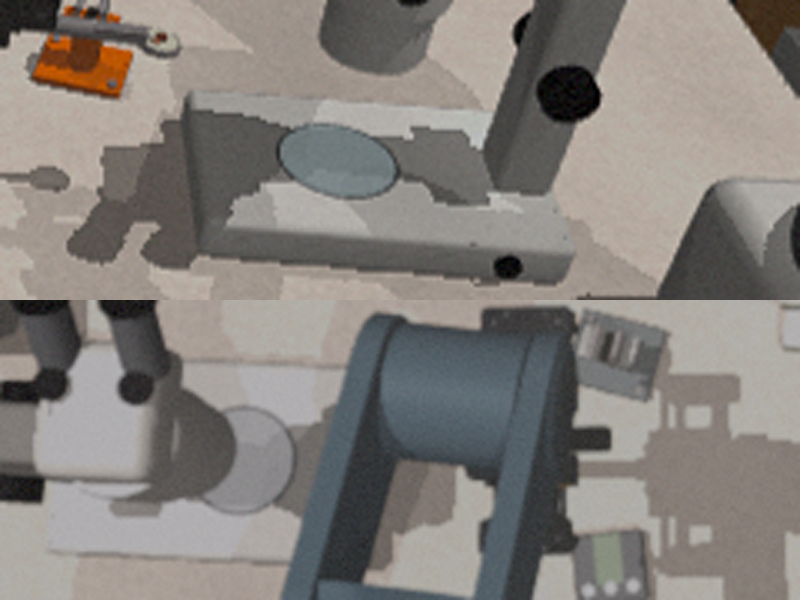

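The scene half shows the held dish at (163,42), which is about 5 px below the level prediction, so the dish droops slightly. The stage ellipse is centred at (338,160). The base's far edge runs (190,95)→(490,113) and its near edge (203,230)→(575,242). The top half shows the base edges at (180,360)→(350,367) and (50,550)→(230,562).

```bash
python3 - <<'E'
from hd import *
S=cam("scene");T=cam("top")
f=lambda a,b:ray(S,(400+a*.3,195+b*.3),.04)
g=lambda a,b:ray(T,(40+a*267/800,215+b/3-100),.04)
for P,Q in((f(190,95),f(490,113)),(f(203,230),f(575,242)),(f(190,95),f(203,230)),(g(180,360),g(350,367)),(g(50,550),g(230,562))):
    d=Q-P;print(P.round(4),Q.round(4),np.degrees(np.arctan2(d[1],d[0])),np.linalg.norm(d))
# edge fit in t0: right edge of base
im=cv2.imread("pics/top0.png");L=cv2.createLineSegmentDetector().detect(cv2.cvtColor(im,cv2.COLOR_BGR2GRAY))[0][:,0]
for l in L:
    if 40<min(l[0],l[2]) and max(l[0],l[2])<180 and 225<min(l[1],l[3]) and max(l[1],l[3])<315 and np.hypot(l[2]-l[0],l[3]-l[1])>22:
        P,Q=ray(T,l[:2],.04),ray(T,l[2:],.04);d=Q-P;print("LSD",l.round(1),P.round(3),Q.round(3),np.degrees(np.arctan2(d[1],d[0])))
E
```

```text
[0.4241 0.2391 0.04  ] [0.4342 0.49   0.04  ] 87.6816230211808 0.25114256389946404
[0.5999 0.2229 0.04  ] [0.5965 0.5085 0.04  ] 90.69571338132597 0.2856024521551883
[0.4241 0.2391 0.04  ] [0.5999 0.2229 0.04  ] -5.256064593016586 0.17661077072450412
[0.5955 0.4033 0.04  ] [0.5865 0.2509 0.04  ] -93.38327799953647 0.15268355277725176
[0.4281 0.5118 0.04  ] [0.4146 0.353  0.04  ] -94.84756932060586 0.15936931185237202
LSD [106.9 280.6  81.8 282.6] [0.472 0.381 0.04 ] [0.468 0.447 0.04 ] 93.42690368762787
LSD [ 86.9 276.1  56.9 275.6] [0.485 0.434 0.04 ] [0.488 0.514 0.04 ] 88.01200794621147
LSD [159.3 291.2 135.7 286.7] [0.442 0.241 0.04 ] [0.455 0.304 0.04 ] 78.25835437502273
LSD [ 58.1 272.   83.2 272.7] [0.498 0.511 0.04 ] [0.495 0.445 0.04 ] -92.54836512927453
LSD [ 87.5 271.8  91.2 246.6] [0.497 0.433 0.04 ] [0.564 0.426 0.04 ] -6.257312899158069
LSD [168.9 241.8 164.  301.8] [0.574 0.218 0.04 ] [0.414 0.228 0.04 ] 176.33164880630366
LSD [161.3 288.2 164.4 250.5] [0.45  0.236 0.04 ] [0.55 0.23 0.04] -3.5185493509576378
LSD [154.4 304.4 124.4 303.4] [0.407 0.254 0.04 ] [0.412 0.333 0.04 ] 86.91345725266817
LSD [155.6 237.9 120.6 236.5] [0.585 0.254 0.04 ] [0.591 0.348 0.04 ] 86.66981714134143
LSD [ 56.9 297.2 155.6 301.8] [0.431 0.511 0.04 ] [0.414 0.25  0.04 ] -93.69347439115259
LSD [121.9 302.8  55.6 299.8] [0.413 0.339 0.04 ] [0.424 0.514 0.04 ] 86.39852024561212
LSD [114.4 232.6 150.7 234.6] [0.601 0.365 0.04 ] [0.594 0.267 0.04 ] -94.11377279947484
```

Request:
carry_out:
  motion: "0 0 0 3.6;0 -0.009 0.025 0;0 -0.009 0.025 0;0 0 0.024 0;0 0 0 0;0 0 0 0"

```text
t: 19.2
position: [0.4889, 0.0533, 0.1074]
tool_rot: [2.289, 2.152, 0.0]
ft_force: [0.1, 0.6, 0.1]
grip_width: 0.0197
gripper_force: 30.0
```

Request:
carry_out:
  motion: "0.025 0 0 0;0.03 0 0 0;0.03 0 0 0;0.03 0 0 0;0 0 0 0;0 0 0 0"

```text
t: 19.8
position: [0.4964, 0.1688, 0.1083]
tool_rot: [2.285, 2.153, 0.003]
ft_force: [0.1, -0.3, -0.8]
grip_width: 0.0198
gripper_force: 30.0
```

```bash
python3 - <<'E'
from hd import *
o=env.observe();s=env.grab_frame("scene");cv2.imwrite("pics/s10.png",s)
R=Ro.from_rotvec(o["tool_rot"]).as_matrix();g=o["position"];print(g,"yaw",np.degrees(np.arctan2(R[1,0],R[0,0])),o["ft_force"])
D=R.T@(np.array([.505,.345,0])-g);print("to go",D-np.array([.1325,0,0]))
for z in(.153,.2,.25):print("head right extent",ray(cam("top"),(118.4,263),z))
S=cam("scene");s0=cv2.imread("pics/scene0.png")
df=cv2.absdiff(s,s0).max(2)
for p in(-12,-8,-4,0):
    a=np.radians(p);X=g+R@np.array([.1325*np.cos(a),0,.0105-.1325*np.sin(a)]);print(p,X.round(4),proj(S,X).round(1))
u,v=map(int,proj(S,X));w=s[v-12:v+22,u-18:u+18].astype(int)
q=((w[...,2]-w[...,0])/(w.max(2)+20.));ys,xs=np.nonzero(q>.3);print("stone",xs.mean()+u-18,ys.mean()+v-12,len(xs),q.max())
E
```

```text
[0.49640219 0.16884858 0.10829313] yaw 86.58617726082787 [ 0.08522665 -0.29459625 -0.81333412]
to go [ 0.04383683 -0.0021913   0.1083105 ]
head right extent [0.50861927 0.30955116 0.153     ]
head right extent [0.50431463 0.29196227 0.2       ]
head right extent [0.49973523 0.27325069 0.25      ]
-12 [0.5042 0.2982 0.0703] [485.4 233.3]
-8 [0.5043 0.2998 0.0794] [486.7 230.7]
-4 [0.5043 0.3008 0.0886] [487.8 228. ]
0 [0.5043 0.3011 0.0978] [488.7 225.3]
stone 487.0 229.0 7 0.4594594594594595
```

Request:
carry_out:
  motion: "0.012 -0.001 0 0;0.01 -0.001 0 0;0.006 0 0 0;0 0 0 0;0 0 0 0"

```text
t: 20.35
position: [0.4948, 0.1966, 0.1066]
tool_rot: [-2.288, -2.153, 0.001]
ft_force: [-0.0, 0.6, -1.3]
grip_width: 0.0192
gripper_force: 30.0
```

Request:
carry_out:
  motion: "0.003 0 0 0;0.003 0 0 0;0 0 0 0;0 0 0 0"

```text
t: 20.75
position: [0.4953, 0.2025, 0.1067]
tool_rot: [2.288, 2.152, -0.0]
ft_force: [1.2, -0.6, -0.6]
grip_width: 0.0194
gripper_force: 30.0
```

Request:
carry_out:
  motion: "0.003 0 0 0;0.003 0 0 0;0.003 0 0 0;0 0 0 0;0 0 0 0"

```text
t: 21.25
position: [0.4957, 0.2116, 0.1067]
tool_rot: [2.288, 2.153, -0.0]
ft_force: [0.1, -0.2, -0.7]
grip_width: 0.0196
gripper_force: 30.0
```

Request:
carry_out:
  motion: "0 0 0.01 0;0 0 0.01 0;0 0 0.008 0;0 0 0.004 0;0 0 0 0;0 0 0 0"

```text
t: 21.85
position: [0.4958, 0.2114, 0.0746]
tool_rot: [-2.288, -2.152, 0.0]
ft_force: [0.4, -0.5, -1.7]
grip_width: 0.0195
gripper_force: 30.0
```

Request:
carry_out:
  motion: "0 0 0.003 0;0 0 0.003 0;0 0 0.003 0;0 0 0 0;0 0 0 0"

```text
t: 22.35
position: [0.4961, 0.2114, 0.0659]
tool_rot: [2.289, 2.152, 0.001]
ft_force: [0.0, -0.9, 0.7]
grip_width: 0.0199
gripper_force: 30.0
```

Request:
carry_out:
  motion: "0 0 0.003 0;0 0 0.003 0;0 0 0.002 0;0 0 0 0;0 0 0 0"

```text
t: 22.85
position: [0.4957, 0.2114, 0.0576]
tool_rot: [-2.288, -2.152, 0.0]
ft_force: [0.5, -1.3, 0.6]
grip_width: 0.0198
gripper_force: 30.0
```

Request:
carry_out:
  motion: "0 0 0.001 0;0 0 0.001 0;0 0 0 0;0 0 0 0"

```text
t: 23.25
position: [0.496, 0.2115, 0.0565]
tool_rot: [2.288, 2.153, 0.0]
ft_force: [-1.3, -1.5, 8.5]
grip_width: 0.0196
gripper_force: 30.0
```

```bash
cat > chk.py <<'E'
from hd import *
def chk(tag):
    o=env.observe();s=env.grab_frame("scene");cv2.imwrite(f"pics/s{tag}.png",s);cv2.imwrite(f"pics/t{tag}.png",env.grab_frame("top"));S=cam("scene")
    R=Ro.from_rotvec(o["tool_rot"]).as_matrix();g=o["position"];print(g,o["ft_force"],o["ft_torque"])
    print("pred dish top",proj(S,(.505,.345,.046)));x,y=490,230
    w=s[y:y+26,x:x+26].astype(int);q=(w[...,2]-w[...,0])/(w.max(2)+20.);ys,xs=np.nonzero(q>.3)
    print("stone",len(xs),xs.mean()+x,ys.mean()+y,ray(S,(xs.mean()+x,ys.mean()+y),.049))
    m=((w.min(2)>170)).astype(np.uint8);ys,xs=np.nonzero(m);print("white",len(xs),xs.mean()+x if len(xs) else 0,ys.mean()+y if len(ys) else 0)
    for d in dark("scene",s,(.4965,.198,.048)):print(d, proj(S,(.4965,.198,.048)))
E
python3 -c "
from chk import *;chk(11)"
```

```text
[0.49598737 0.21147722 0.05651122] [-1.32898199 -1.4611559   8.49861768] [-0.07191827  0.24062527 -0.03246721]
pred dish top [501.00470159 241.03933114]
stone 9 500.44444444444446 239.88888888888889 [0.50381495 0.34308033 0.049     ]
white 2 515.0 233.5
(np.float64(41.8), [425, 197, 5, 6, 16], [427.0, 199.5]) [446.39193107 236.49182416]
(np.float64(57.2), [435, 289, 14, 11, 87], [441.3, 293.4]) [446.39193107 236.49182416]
(np.float64(67.0), [380, 252, 5, 7, 27], [382.0, 255.0]) [446.39193107 236.49182416]
```

The stone projects to (0.504, 0.343), which is about 2 mm from the stage centre, and contact is 8.5 N with the holder flat. Releasing.

Request:
carry_out:
  motion: "0 0 -0.001 0;0 0 0 0;0 0 0 0;0 0 0 0;0 0 0 0;0 0 0 0"
  claw: 0

```text
t: 23.95
position: [0.4957, 0.2114, 0.0566]
tool_rot: [-2.288, -2.152, 0.0]
ft_force: [-0.8, 0.2, 0.4]
grip_width: 0.0439
gripper_force: 0.0
```

Request:
carry_out:
  motion: "0 0 -0.01 0;0 0 -0.02 0;0 0 -0.03 0;-0.03 0 -0.03 0;-0.04 0 -0.03 0;-0.04 0 -0.02 0;0 0 0 0;0 0 0 0"

```text
t: 24.75
position: [0.4895, 0.101, 0.1979]
tool_rot: [2.29, 2.149, 0.003]
ft_force: [0.4, 0.6, -1.0]
grip_width: 0.0439
gripper_force: 0.0
```

```bash
python3 - <<'E'
from chk import *
chk(12)
s=cv2.imread("pics/s12.png");S=cam("scene")
# handle: darkish blob, loosened
print([proj(S,X).round(1) for X in((.4969,.21,.056),(.4947,.1725,.056),(.4992,.235,.056))])
o=env.observe();f=env.grab_frame("wrist");c=cam("wrist",o)
m=(f.max(2)<60).astype(np.uint8);k,l,st,ce=cv2.connectedComponentsWithStats(m)
print("pred handle",[proj(c,X).round(1) for X in((.496,.198,.056),(.4937,.1607,.056),(.4983,.2353,.056))])
for i in range(1,k):
    if st[i][4]>150: 
        r=cv2.minAreaRect(np.argwhere(l==i)[:,::-1].astype(np.float32));print(st[i],[np.round(a,1) for a in r])
t0=cv2.imread("pics/top0.png");t=cv2.imread("pics/t12.png")
for n,(u,v) in dict(timer=(244,304),petri=(170,177),marker=(208,197),spat=(343,250),clip=(246,233)).items():
    print(n,cv2.absdiff(t0,t)[v-14:v+14,u-14:u+14].mean().round(1))
E
```

```text
[0.48950797 0.10096442 0.19792252] [ 0.35963784  0.62310838 -0.99207341] [-0.0224145  -0.07530459  0.02239286]
pred dish top [501.00470159 241.03933114]
stone 8 500.25 240.0 [0.50433602 0.34244546 0.049     ]
white 37 507.7027027027027 235.45945945945945
(np.float64(0.6), [432, 232, 28, 10, 209], [446.1, 236.0]) [446.39193107 236.49182416]
(np.float64(41.7), [425, 197, 5, 6, 17], [426.9, 199.6]) [446.39193107 236.49182416]
(np.float64(57.2), [435, 289, 14, 11, 87], [441.3, 293.4]) [446.39193107 236.49182416]
[array([451.3, 234.5]), array([437.4, 233.5]), array([460.6, 235.3])]
pred handle [array([328.8,  76.2]), array([328.6, 139.8]), array([329. ,   6.2])]
[ 309    0   35  146 4318] [array([326. ,  72.5]), array([145.,  34.]), np.float64(90.0)]
[ 565   87   43   59 1627] [array([586.4, 116.2]), array([53.8, 31. ]), np.float64(71.6)]
[ 58 152  44  21 550] [array([ 79.5, 159.6]), array([45.1, 17.8]), np.float64(11.3)]
[    0   270   640   210 59178] [array([319.1, 373.8]), array([208.4, 639.6]), np.float64(89.6)]
[621 427  19  53 557] [array([630., 453.]), array([52., 18.]), np.float64(90.0)]
timer 16.3
petri 2.1
marker 2.7
spat 3.9
clip 2.7
```

```bash
python3 -c "
from cell import env
print(env.sign_off())"
```

```text
the job is handed in; nothing more can be done
None
```

The holder was seated in the grey clip and released. It now lies flat on the microscope base with the dish about 2–3 mm from the stage centre by my camera estimate and the handle straight out on the open side; handed in at about 25 s of the 64 s limit.

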